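# Cap a bottle for the autoclave

## Task

Get the square bottle ready for the autoclave: stand it right down in the square socket of the bottle holder so that it cannot turn, screw its cap (already started on the thread) clockwise until it bottoms out, then back the cap off a quarter turn so that it can vent. Finish while still gripping the cap there and do not let go, so that I can put the tape over it; keep the bottle down in its socket, do not topple it, and leave the other things on the bench where they are.

Things in the scene. Friction and masses are not known exactly. Their poses are not given: they have to be found in the camera images.
- bottle_mid (a point): Centre (half-way up) of the loose square bottle, 56 mm above its underside; axes square to its sides, z up. White plastic, about 0.25 kg with its cap. Body 56 x 56 mm and 66 mm tall (its lowest 6 mm steps in to 50 mm square), round shoulder up to a neck at 77 mm, 112 mm tall over the cap when the cap is fully home. It starts upright on the bench. It may be lifted and carried by the cap; the cap's thread is stiff enough not to turn by itself.
- cap: Black ribbed screw cap on the bottle, 45 mm in diameter and 28 mm tall; origin at its centre, on the bottle's axis, z up. Fully home its centre is 98 mm above the bottle's underside (42 mm above bottle_mid); each turn anticlockwise raises it by 4 mm. Below it there is free space of about 10 mm round the neck before the shoulder. It takes about 0.06 N m to turn.
- cap_turn (a joint): Angle of the cap on its thread, rad, read against the bottle: 0 = bottomed out (fully home, hard stop), growing as the cap is unscrewed (anticlockwise seen from above); 1.57 = a quarter turn open. It starts at 2.7 to 4.0 and cannot come off the neck.
- holder: Grey plastic bottle holder, fixed to the bench by suction feet: base plate 124 x 124 mm with a square upright collar. Origin at the centre of its underside on the bench; x and y square to the socket's sides. The socket is 60 x 60 mm inside, its floor 14 mm above the bench, its straight walls up to 36 mm and then a mouth flaring to about 80 mm wide at 45 mm above the bench. A bottle standing in it cannot turn; any of the four ways round will do.
- tape_roll: Roll of paper tape lying flat, 68 mm across, 19 mm tall, hole 52 mm; origin at the centre of its underside. Leave alone.
- beaker_100: Clear beaker, 53 mm across and 65 mm tall, origin at the centre of its underside. Leave alone.
- timer: Small white countdown timer lying flat, 62 x 62 x 18 mm, origin at the centre of its underside. Leave alone.
- marker_blue: Marker pen lying on the bench, 135 mm long, 16 mm thick; origin at the centre of its underside. Leave alone.
Not all that is in view belongs to the job. Of the things that look like the part that bears bottle_mid, the smallest one is meant.

How it is judged:
By the outcome, as a careful person would: the job done as asked, in the order asked, and still so for the second after the job is handed in, while the arm keeps its last pose, push and grip.
It also fails if it takes over 61 s, if anything falls off the work surface, if the arm or the gripper's body presses on something with over 40 N, if the wrist force passes 120 N, or if a joint passes its speed limit or range.

## Robot

A 6-joint arm with a two-finger parallel gripper is mounted at the origin on a cart in front of the work surface, level with it; the furniture and walls round the work are solid. World frame = base frame: x ahead of the robot, y to its left, z up, the work surface at z = 0. Lengths are in m, angles in rad, forces in N, time in s.
With the tool pointing down it reaches from about 0.35 to 0.85 m from the base axis. Payload 8.1 kg.
Tool frame: the origin (TCP) lies midway between the tips of the shut fingers; the grasp point (between the pads) lies r.grip_depth behind it (r.grip_depth is the distance from the TCP to the grasp point, in m); z points along the fingers, y is the line along which they close (so a half turn about z gives the same grasp; the last joint's range is limited). The gripper opens to 85 mm and grips with 20 to 120 N. Pads are 22 mm wide; open, the fingers measure 114 mm over their backs; the gripper's body (76 mm by 85 mm) begins 54 mm behind the grasp point. The pads swing forward as they close: fully open they stand 13 mm farther back than shut.
Start: joints at [-0.085, 0.13, 1.488, -0, 1.523, -0.085], TCP at [0.6, 0, 0.231] pointing down, gripper open.
Joint ranges: [-2.96, 2.96], [-0.89, 2.26], [0.02, 2.5], [-1.34, 4.48], [0, 2.73], [-2.66, 2.66]. Speed limits (rad/s): [2.39, 2.39, 2.79, 3.14, 3.14, 3.14].

## Interface

Orientations are given as a rotation vector (axis times angle).
In Python, from workcell import r gives the robot as it stands. The module is installed in compiled form; this text tells all that it offers.
- The arm moves only by the tool apply_moves, never from a script. Its argument "rows" is a list of rows, each a list of 7 numbers: the turn, a rotation vector about the tool's x, y, z in degrees, then the shift along the tool's x, y, z in m, then the opening, from 0 (shut) to 1 (fully open). In form: [[wx, wy, wz, dx, dy, dz, claw], ...]. A call has 1 to 8 rows; each row is the pose to reach, as a shift and turn from the pose commanded when the call began, along the tool's axes at that moment; what a row does not reach only later rows make up. A row lasts 1/10 s, in which the tool goes at most 50 mm and 8.59 degrees, less where a joint would pass 70% of its speed; a pose out of reach is approached as far as the arm can. A call with a gripper value outside its range is refused whole. The fingers move at their own pace and stop on an object; "newtons" is the grip in N (left out, the last holds). Time passes only in rows, so rows that repeat a pose let the fingers close. It gives the time, the measured TCP pose, the force, the opening and the grip force at its end, in the units of the state.
- r.get_obs(): the state, without advancing time (a new reading comes with each control period).
- r.snapshot(name): name is "scene" or "side" or "wrist"; returns a dict with "frame" (384x512x3 uint8, red, green, blue), "range_z" (384x512 float32, m along the optical axis (not along the pixel's ray), 0 where there is no reading), "camera_matrix" (3x3 intrinsics, pixels), "camera_from_world" (4x4, takes a point from world to camera coordinates); the wrist camera has in their place "tool_from_camera" (4x4, takes a point from camera to tool coordinates, whose origin is the TCP and whose axes are the flange's). Camera axes: x right, y up, looking along -z (the intrinsics and any distortion apply to the point x, -y, -z); pixel columns grow to the right and rows downward; lengths in m; the calibration is good to about 2 mm. A picture is of the moment at which its call begins: read the wrist's pose just before it.
- r.job_done(): hands the job in; it is judged then, once.
The state is a dict: "time_s": time; "joint_pos": joint angles; "joint_vel": joint speeds; "joint_torque": joint torques, N m; "position": TCP position; "tcp_rot": TCP orientation; "wrist_force": force on the tool from outside, world axes, zero at the start; "torque": the same for the moment, N m; "opening": finger opening in m; "grasp_force": force on a finger pad.
Only numpy, scipy, OpenCV 4.12 (cv2) and the standard library are available. Lean on these libraries where they do the work, as an engineer would, in place of code of your own. Each camera call takes 0.05 s, during which the arm holds its last target. There are 200 camera calls.

## Working session

There is one attempt and no reset: what is moved stays moved. The work goes in short steps, Python scripts to look and compute and a tool call to move; the robot and the scene stay as the last step left them, time stands still between calls to the robot, and variables do not carry over. Pictures are saved under pics/ and viewed, at most 10 in all, crops included, and the job is handed in when it is done.

Besides the shell and the picture viewer there is one more tool, called after ">>>" as name(argument=value, ...), one argument or row to a line, values as JSON. apply_moves: Moves the arm, as the interface text tells. Its arguments: {"type":"object","properties":{"rows":{"type":"array","items":{"type":"array","items":{"type":"number"}}},"newtons":{"type":"number"}},"required":["rows"]}

```bash
mkdir -p pics
cat > h.py <<'E'
import numpy as np, cv2
from workcell import r
def snap(n):
    s=r.snapshot(n); return s
def cloud(s,w2c=None):
    K=s["camera_matrix"]; z=s["range_z"]; v,u=np.mgrid[:z.shape[0],:z.shape[1]]
    x=(u-K[0,2])/K[0,0]*z; y=(v-K[1,2])/K[1,1]*z
    P=np.stack([x,-y,-z,np.ones_like(z)],-1)
    M=np.linalg.inv(s["camera_from_world"]) if w2c is None else w2c
    return (P@M.T)[...,:3]
def wristM(s,o):
    T=np.eye(4); T[:3,:3]=cv2.Rodrigues(np.array(o["tcp_rot"],float))[0]; T[:3,3]=o["position"]
    return T@s["tool_from_camera"]
E
python3 - <<'E'
from h import *
o=r.get_obs(); print(o, r.grip_depth)
a=[]
for n in("scene","side"):
    s=snap(n); np.savez("pics/"+n,**s); a.append(s["frame"]); print(n,s["camera_matrix"],s["camera_from_world"].round(3))
cv2.imwrite("pics/a.png",cv2.resize(np.hstack(a),(800,300))[...,::-1])
cv2.imwrite("pics/scene.png",a[0][...,::-1])
E
```

```text
{'time_s': 0.0, 'joint_pos': array([-8.53773143e-02,  1.31119515e-01,  1.48929891e+00,  3.34201282e-06,
        1.52299989e+00, -8.54257879e-02]), 'joint_vel': array([ 1.75917330e-03, -1.70076469e-03,  1.44298038e-03,  2.15512019e-04,
       -5.86208282e-05, -2.62000721e-04]), 'joint_torque': array([-1.90700346e-03, -5.69404185e+01, -5.00557995e+01, -2.19391650e-04,
        1.44415747e-02,  7.24149572e-05]), 'position': array([5.99445648e-01, 8.46202749e-05, 2.30258529e-01]), 'tcp_rot': array([-2.22039856e+00, -2.22050583e+00,  1.84262052e-03]), 'wrist_force': array([0.0876792 , 0.4335336 , 0.12408415]), 'torque': array([-0.0164894 ,  0.00761213,  0.00592588]), 'grasp_force': 0.0, 'opening': 0.08513855317604964} 0.0187
scene [[420.54505043   0.         256.86150106]
 [  0.         420.54505043 199.68068384]
 [  0.           0.           1.        ]] [[ 0.829 -0.56  -0.018 -0.28 ]
 [ 0.304  0.423  0.854 -0.347]
 [-0.47  -0.713  0.52  -0.874]
 [ 0.     0.     0.     1.   ]]
side [[382.68645964   0.         253.24906163]
 [  0.         382.68645964 184.88542232]
 [  0.           0.           1.        ]] [[ 0.997  0.078 -0.002 -0.54 ]
 [-0.037  0.5    0.865 -0.176]
 [ 0.069 -0.863  0.501 -1.071]
 [ 0.     0.     0.     1.   ]]
```

View pics/a.png

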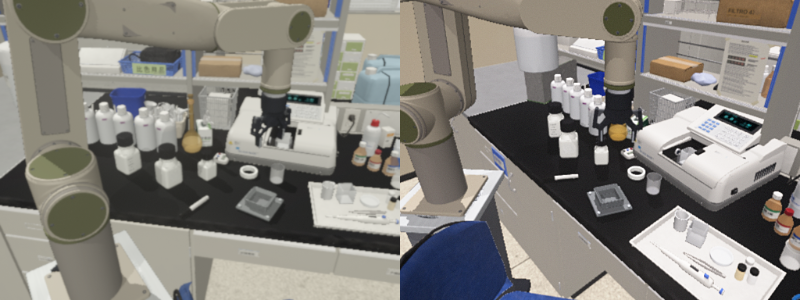

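View pics/scene.png

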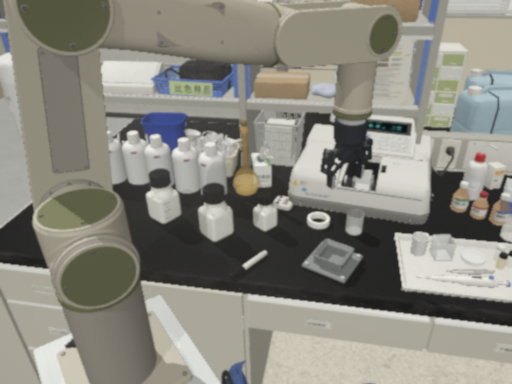

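The scene view shows three black-capped square bottles at about (163,195), (215,212) and (265,212). The last is the smallest, so it is the target. The holder is at (333,259), the tape roll at (318,220), the beaker at (355,222), the marker at (255,260), and the white thing by the bottle at (283,203) is probably the timer.

Run:
```python
from h import *
for n in("scene","side"):
    s=dict(np.load(f"pics/{n}.npz")); C=cloud(s); ok=s["range_z"]>0
    f=s["frame"].astype(int)
    reg=ok&(C[...,0]>.25)&(C[...,0]<.9)&(C[...,1]>-.35)&(C[...,1]<.5)&(C[...,2]<.25)
    m=(reg&(C[...,2]>.006)).astype(np.uint8)
    k,l,st,ce=cv2.connectedComponentsWithStats(m)
    for i in range(1,k):
        if st[i,4]<60: continue
        P=C[l==i]; print(n,st[i],P.min(0).round(3),P.max(0).round(3),np.median(P,0).round(3), f[l==i].mean(0).round())
    # black caps
    d=(reg&(f.max(-1)<60)&(C[...,2]>.06)&(C[...,2]<.2)).astype(np.uint8)
    k,l,st,ce=cv2.connectedComponentsWithStats(d)
    for i in range(1,k):
        if st[i,4]<30: continue
        P=C[l==i]; print(" cap",st[i],P.min(0).round(3),P.max(0).round(3))
```

```text
scene [ 233  125   40   71 1401] [0.552 0.407 0.006] [0.722 0.5   0.249] [0.604 0.45  0.075] [160. 148. 119.]
scene [ 253  130  168  105 7214] [ 0.503 -0.03   0.006] [0.9   0.469 0.25 ] [0.776 0.178 0.079] [167. 166. 158.]
scene [ 198  144   35   97 2252] [0.349 0.256 0.006] [0.542 0.5   0.191] [0.399 0.29  0.096] [152. 152. 146.]
scene [ 146  168   35   55 1352] [0.257 0.429 0.006] [0.348 0.499 0.165] [0.293 0.451 0.086] [149. 148. 141.]
scene [307 212  22  16 213] [0.643 0.131 0.006] [0.711 0.199 0.022] [0.674 0.164 0.016] [199. 199. 191.]
scene [ 394  232  112   69 1556] [ 0.646 -0.35   0.006] [ 0.892 -0.024  0.062] [ 0.808 -0.147  0.02 ] [192. 191. 184.]
scene [ 301  239   61   44 1556] [ 0.499 -0.084  0.007] [0.656 0.074 0.047] [ 0.571 -0.013  0.016] [121. 123. 120.]
scene [229 250  38  28 218] [0.322 0.095 0.006] [0.454 0.136 0.019] [0.384 0.113 0.013] [135. 134. 128.]
scene [459 250  25  16 219] [ 0.862 -0.245  0.006] [ 0.9   -0.182  0.02 ] [ 0.882 -0.217  0.016] [215. 215. 209.]
scene [416 269  95  19 824] [ 0.705 -0.332  0.006] [ 0.894 -0.177  0.037] [ 0.807 -0.265  0.02 ] [
[... 1343 characters left out ...]
019] [211. 208. 207.]
side [ 320  308   96   70 1012] [ 0.706 -0.332  0.009] [ 0.873 -0.179  0.038] [ 0.807 -0.277  0.023] [215. 213. 215.]
side [396 314  21  27 357] [ 0.867 -0.244  0.006] [ 0.9   -0.18   0.019] [ 0.885 -0.217  0.016] [239. 238. 240.]
side [362 322  56  33 221] [ 0.796 -0.277  0.006] [ 0.893 -0.203  0.014] [ 0.853 -0.246  0.009] [203. 196. 193.]
 cap [190 131  18  15 235] [0.272 0.442 0.121] [0.335 0.496 0.163]
 cap [205 151  20  18 306] [0.365 0.266 0.121] [0.425 0.323 0.164]
 cap [251 174  14  13 135] [0.515 0.226 0.081] [0.556 0.263 0.118]
 cap [336 178  41  25 317] [0.77  0.157 0.06 ] [0.9   0.268 0.115]
 cap [377 190  12   8  54] [0.869 0.099 0.144] [0.899 0.131 0.154]
```

Run:
```python
from h import *
for n in("scene","side"):
    s=dict(np.load(f"pics/{n}.npz")); C=cloud(s); ok=s["range_z"]>0
    m=ok&(abs(C[...,0]-.578)<.1)&(abs(C[...,1]+.007)<.1)&(C[...,2]>.006)&(C[...,2]<.06)
    print(n,cv2.minAreaRect(C[m][:,:2].astype(np.float32)*1000))
    t=m&(C[...,2]>.04); print(cv2.minAreaRect(C[t][:,:2].astype(np.float32)*1000))
o=r.get_obs(); s=snap("wrist"); print(s["tool_from_camera"].round(3),s["camera_matrix"])
M=wristM(s,o); C=cloud(s,M); ok=s["range_z"]>0
m=ok&(abs(C[...,0]-.578)<.1)&(abs(C[...,1]+.007)<.1)&(C[...,2]>.005)&(C[...,2]<.06)
print("w",m.sum(),cv2.minAreaRect(C[m][:,:2].astype(np.float32)*1000))
t=m&(C[...,2]>.04); print(t.sum(),cv2.minAreaRect(C[t][:,:2].astype(np.float32)*1000))
cv2.imwrite("pics/w1.png",s["frame"][...,::-1])
```

```text
scene ((577.1302490234375, -5.442955017089844), (127.78707885742188, 125.0302734375), 22.03009796142578)
((578.2128295898438, -5.991943359375), (87.62702941894531, 86.74583435058594), 22.929840087890625)
side ((580.1029663085938, -4.89862060546875), (124.83399963378906, 123.97283172607422), 21.62085723876953)
((579.5914916992188, -5.2892303466796875), (86.7799072265625, 90.0180892944336), 21.055917739868164)
[[-0.     0.954  0.299  0.074]
 [ 1.     0.    -0.     0.   ]
 [-0.     0.299 -0.954 -0.142]
 [ 0.     0.     0.     1.   ]] [[285.99165961   0.         258.19606545]
 [  0.         285.99165961 189.86852103]
 [  0.           0.           1.        ]]
w 9014 ((579.0336303710938, -6.473258972167969), (124.39762115478516, 123.81050872802734), 21.921194076538086)
1444 ((579.26318359375, -6.534751892089844), (86.342529296875, 86.46895599365234), 21.877971649169922)
```

View pics/w1.png

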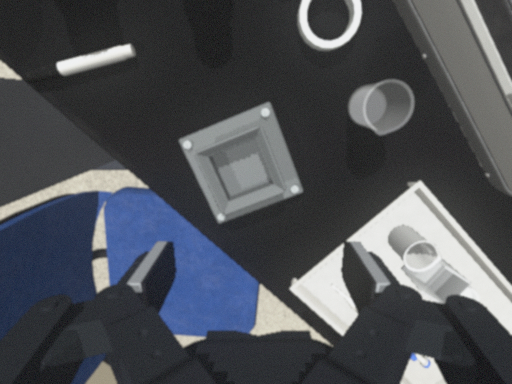

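The wrist view shows the holder at about (240,160) with its collar and four feet. Its fit agrees across all three cameras: centre (0.579, -0.006), yaw 21.9°. Next I move over towards the bottle.

>>> apply_moves(
  rows=[
    [0,0,0,0.05,-0.02,-0.02,1],
    [0,0,0,0.1,-0.04,-0.04,1],
    [0,0,0,0.14,-0.06,-0.05,1],
    [0,0,0,0.17,-0.06,-0.05,1],
    [0,0,0,0.17,-0.06,-0.05,1],
    [0,0,0,0.17,-0.06,-0.05,1],
  ],
)

```text
time_s: 0.75
position: [0.5397, 0.1707, 0.281]
tcp_rot: [2.219, 2.224, -0.001]
wrist_force: [0.8, -0.4, 0.1]
opening: 0.0855
grasp_force: 0.0
```

```bash
cat > cap.py <<'E'
from h import *
import sys
def run(c,png=None):
    o=r.get_obs(); s=snap("wrist"); M=wristM(s,o); C=cloud(s,M); f=s["frame"].astype(int); ok=s["range_z"]>0
    print("tcp",o["position"].round(4),"j",o["joint_pos"].round(3),"t",o["time_s"])
    near=ok&(np.hypot(C[...,0]-c[0],C[...,1]-c[1])<.06)
    body=near&(C[...,2]>.012)&(C[...,2]<.075)&(f.min(-1)>70)
    cap=near&(C[...,2]>.08)&(C[...,2]<.16)&(f.max(-1)<90)
    zt=np.percentile(C[cap][:,2],90); top=cap&(C[...,2]>zt-.004)
    print("top z",zt, np.median(C[top][:,2]), cv2.minEnclosingCircle(C[top][:,:2].astype(np.float32)*1000), C[top].mean(0))
    print("body",body.sum(),cv2.minAreaRect(C[body][:,:2].astype(np.float32)*1000))
    # side faces: dominant plane normals
    P=C[body&(C[...,2]<.058)]; np.save("pics/body.npy",P)
    if png: cv2.imwrite(png,s["frame"][...,::-1])
    return s,C,o
E
python3 -c "
from cap import *
run((.535,.247),'pics/w2.png')"
```

```text
tcp [0.5397 0.1707 0.281 ] j [ 0.216  0.023  1.511 -0.     1.608  0.214] t 0.75
top z 0.11493002837970505 0.11392142632042127 ((535.1740112304688, 246.8755340576172), 20.49331283569336) [0.53509507 0.24743067 0.11389452]
body 693 ((535.339599609375, 248.00018310546875), (56.040794372558594, 55.95167541503906), 7.6054582595825195)
```

View pics/w2.png

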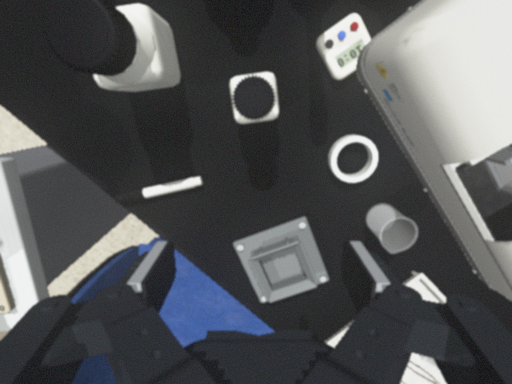

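The bottle's cap is at about (254,96), the timer at (343,45), the tape at (353,158) and the beaker at (392,228). The bottle is at (0.535, 0.2475), yaw 7.6°, with its cap top at 0.114. These agree with the given sizes. I turn the wrist by -118° so that j6 has room for the whole screw travel in one grasp.

>>> apply_moves(
  rows=[
    [0,0,-8,0.02,-0.001,0,1],
    [0,0,-16,0.04,-0.003,0,1],
    [0,0,-24,0.06,-0.005,0,1],
    [0,0,-32,0.077,-0.005,0,1],
    [0,0,-40,0.077,-0.005,0,1],
    [0,0,-48,0.077,-0.005,0,1],
    [0,0,-56,0.077,-0.005,0,1],
    [0,0,-64,0.077,-0.005,0,1],
  ],
)

```text
time_s: 1.6
position: [0.5355, 0.2452, 0.2805]
tcp_rot: [-0.701, -3.061, 0.002]
wrist_force: [-0.2, -0.2, 0.2]
opening: 0.0855
grasp_force: 0.0
```

>>> apply_moves(
  rows=[
    [0,0,-8,0,0,0.01,1],
    [0,0,-16,0,0,0.02,1],
    [0,0,-24,0,0,0.03,1],
    [0,0,-32,0,0,0.04,1],
    [0,0,-40,0,0,0.05,1],
    [0,0,-48,0,0,0.06,1],
    [0,0,-54,0,0,0.07,1],
    [0,0,-54,0,0,0.07,1],
  ],
)

```text
time_s: 2.4
position: [0.5345, 0.245, 0.2088]
tcp_rot: [0.758, -3.045, 0.001]
wrist_force: [0.7, -1.3, -0.8]
opening: 0.0852
grasp_force: 0.0
```

```bash
python3 -c "
from cap import *
run((.535,.247),'pics/w3.png')
print(r.get_obs()['tcp_rot'])"
```

```text
tcp [0.5345 0.245  0.2088] j [ 0.343  0.113  1.548 -0.     1.485 -1.716] t 2.4
top z 0.11483113331438886 0.11387864096460068 ((534.3595581054688, 247.77906799316406), 22.3536376953125) [0.53383105 0.24719998 0.11377222]
body 1264 ((533.1522827148438, 247.46934509277344), (53.950923919677734, 56.04953384399414), 8.05449390411377)
[ 7.52932383e-01 -3.04729817e+00  8.66653990e-04]
```

>>> apply_moves(
  rows=[
    [0,0,0,-0.0012,0.0022,0.04,1],
    [0,0,0,-0.0012,0.0022,0.075,1],
    [0,0,0,-0.0012,0.0022,0.105,1],
    [0,0,0,-0.0012,0.0022,0.129,1],
    [0,0,0,-0.0012,0.0022,0.129,1],
  ],
)

```text
time_s: 2.95
position: [0.5326, 0.2478, 0.0784]
tcp_rot: [0.752, -3.043, 0.001]
wrist_force: [-1.1, 0.3, -0.0]
opening: 0.0854
grasp_force: 0.0
```

>>> apply_moves(
  rows=[
    [0,0,0,0,0,0,0.4],
    [0,0,0,0,0,0,0.4],
    [0,0,0,0,0,0,0.4],
    [0,0,0,0,0,0,0.4],
    [0,0,0,0,0,0,0.4],
    [0,0,0,0,0,0,0.4],
    [0,0,0,0,0,0,0.4],
  ],
  newtons=40,
)

```text
time_s: 3.65
position: [0.5365, 0.2503, 0.0846]
tcp_rot: [-0.759, 3.045, 0.001]
wrist_force: [-0.9, 1.3, 6.4]
opening: 0.044
grasp_force: 41.0
```

```bash
python3 -c "
from cap import *
o=r.get_obs();print({k:np.round(o[k],4) for k in o})
s=snap('wrist');cv2.imwrite('pics/w4.png',s['frame'][...,::-1])
s=snap('side');C=cloud(s)
s2=s['frame'][120:260,180:380];cv2.imwrite('pics/s4.png',cv2.resize(s2,None,fx=4,fy=4,interpolation=2)[...,::-1])
"
```

```text
{'time_s': np.float64(3.65), 'joint_pos': array([ 3.4980e-01,  2.2060e-01,  1.6629e+00,  3.0000e-04,  1.2542e+00,
       -1.7097e+00]), 'joint_vel': array([-0.0016,  0.0008, -0.0004,  0.0006,  0.0002,  0.0004]), 'joint_torque': array([-8.26300e-01, -5.36835e+01, -4.28070e+01, -4.01600e-01,
       -9.81000e-02, -2.62000e-02]), 'position': array([0.5365, 0.2503, 0.0846]), 'tcp_rot': array([-7.5900e-01,  3.0446e+00,  1.1000e-03]), 'wrist_force': array([-0.9313,  1.2635,  6.3793]), 'torque': array([0.1309, 0.0873, 0.0148]), 'grasp_force': np.float64(40.9918), 'opening': np.float64(0.044)}
```

View pics/s4.png

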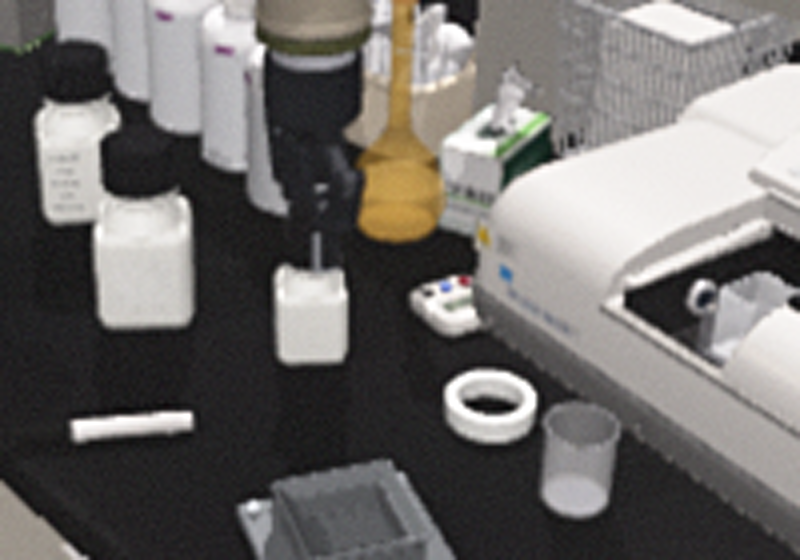

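The side view shows the fingers on the cap at about (318,240) and the bottle still upright at (312,312). The upward 6 N suggests that the tips touch the shoulder, so I regrip a little higher.

>>> apply_moves(
  rows=[
    [0,0,0,0,0,0,0.7],
    [0,0,0,0,0,0,0.7],
    [0,0,0,0,0,-0.007,0.7],
    [0,0,0,0,0,-0.007,0.4],
    [0,0,0,0,0,-0.007,0.4],
    [0,0,0,0,0,-0.007,0.4],
    [0,0,0,0,0,-0.007,0.4],
  ],
)

```text
time_s: 4.45
position: [0.5356, 0.25, 0.0904]
tcp_rot: [-0.76, 3.047, 0.001]
wrist_force: [-1.4, 0.8, 5.9]
opening: 0.0439
grasp_force: 40.8
```

```bash
python3 -c "
from cap import *
o=r.get_obs();print({k:np.round(o[k],4) for k in o})
"
```

```text
{'time_s': np.float64(4.45), 'joint_pos': array([ 3.4970e-01,  2.1380e-01,  1.6594e+00,  3.0000e-04,  1.2668e+00,
       -1.7099e+00]), 'joint_vel': array([ 0.0016,  0.001 , -0.0025, -0.0002, -0.0011, -0.0006]), 'joint_torque': array([-8.00400e-01, -5.44584e+01, -4.41375e+01, -3.70100e-01,
       -3.99300e-01, -8.10000e-03]), 'position': array([0.5356, 0.25  , 0.0904]), 'tcp_rot': array([-7.5970e-01,  3.0467e+00,  8.0000e-04]), 'wrist_force': array([-1.4229,  0.7866,  5.9463]), 'torque': array([ 0.0796,  0.183 , -0.0441]), 'grasp_force': np.float64(40.7666), 'opening': np.float64(0.0439)}
```

The +6 N appears again with the higher grip, so it comes from the pads swinging forward on the compliant arm, not from contact with the shoulder. I lift and carry.

>>> apply_moves(
  rows=[
    [0,0,0,0,0,-0.02,0.4],
    [0,0,0,0,0,-0.05,0.4],
    [0,0,0,0,0,-0.08,0.4],
    [0,0,0,0.005,-0.015,-0.1,0.4],
    [0,0,-4,0.015,-0.045,-0.1,0.4],
    [0,0,-8,0.027,-0.085,-0.1,0.4],
    [0,0,-12,0.04,-0.125,-0.1,0.4],
    [0,0,-14.1,0.053,-0.165,-0.1,0.4],
  ],
)

```text
time_s: 5.25
position: [0.5653, 0.0775, 0.1887]
tcp_rot: [1.133, -2.929, -0.0]
wrist_force: [1.4, 0.2, -2.6]
opening: 0.0435
grasp_force: 41.9
```

>>> apply_moves(
  rows=[
    [0,0,0,0.0026,-0.0345,0,0.4],
    [0,0,0,0.0044,-0.061,0,0.4],
    [0,0,0,0.0055,-0.0785,0,0.4],
    [0,0,0,0.0055,-0.0838,0,0.4],
    [0,0,0,0.0055,-0.0838,0,0.4],
    [0,0,0,0.0055,-0.0838,0,0.4],
  ],
)

```text
time_s: 5.85
position: [0.6171, 0.0139, 0.1888]
tcp_rot: [1.129, -2.931, -0.001]
wrist_force: [0.2, 0.9, -2.9]
opening: 0.0434
grasp_force: 41.9
```

```bash
cat > bot.py <<'E'
from h import *
o=r.get_obs();print({k:np.round(o[k],4) for k in ('time_s','joint_pos','position','tcp_rot','wrist_force','torque','opening','grasp_force')})
rv=o['tcp_rot']; R=cv2.Rodrigues(rv)[0]; print("tool x,y in world",R[:,0].round(3),R[:,1].round(3))
for n in("scene","side"):
    s=snap(n); C=cloud(s); f=s["frame"].astype(int); p=o["position"]
    m=(s["range_z"]>0)&(np.hypot(C[...,0]-p[0],C[...,1]-p[1])<.055)&(C[...,2]>.05)&(C[...,2]<p[2]+.02)&(f.min(-1)>70)
    m=cv2.erode(m.astype(np.uint8),np.ones((2,2)))>0
    P=C[m]; zlo=np.percentile(P[:,2],2)
    Q=P[(P[:,2]>zlo+.004)&(P[:,2]<zlo+.055)]
    print(n,len(Q),"z",P[:,2].min().round(4),zlo.round(4),cv2.minAreaRect(Q[:,:2].astype(np.float32)*1000))
    if n=="side": cv2.imwrite("pics/bot_%d.png"%(o['time_s']*100),cv2.resize(s["frame"][100:300,160:400],(720,600))[...,::-1])
E
python3 bot.py
```

```text
{'time_s': np.float64(5.85), 'joint_pos': array([-6.0700e-02,  1.9990e-01,  1.4888e+00,  4.0000e-04,  1.4541e+00,
       -2.3668e+00]), 'position': array([0.6171, 0.0139, 0.1888]), 'tcp_rot': array([ 1.1288e+00, -2.9308e+00, -1.3000e-03]), 'wrist_force': array([ 0.2412,  0.8525, -2.9382]), 'torque': array([ 0.0322, -0.0208,  0.0736]), 'opening': np.float64(0.0434), 'grasp_force': np.float64(41.9033)}
tool x,y in world [-0.742 -0.671  0.001] [-0.671  0.742  0.001]
scene 422 z 0.0986 0.1053 ((607.5504760742188, -4.837947845458984), (36.08311080932617, 68.77305603027344), 64.34765625)
side 424 z 0.1015 0.1055 ((615.41943359375, -4.785144805908203), (36.245765686035156, 64.5684585571289), 77.06827545166016)
```

>>> apply_moves(
  rows=[
    [0,0,0,0.02,0.005,0,0.4],
    [0,0,0,0.0416,0.0107,0,0.4],
    [0,0,0,0.0416,0.0107,0,0.4],
    [0,0,0,0.0416,0.0107,0,0.4],
  ],
)

```text
time_s: 6.35
position: [0.5796, -0.0062, 0.1897]
tcp_rot: [-1.129, 2.931, -0.0]
wrist_force: [0.5, -0.3, -3.1]
opening: 0.0436
grasp_force: 41.9
```

```bash
cat >> bot.py <<'E'
    # face lines: rotating search over yaw for lines (1-D histogram extremes)
    A=[]
    rng=np.random.default_rng(0); X=Q[:,:2]; left=np.ones(len(X),bool)
    for k in range(2):
        best=None; I=np.flatnonzero(left)
        for _ in range(400):
            a,b=X[rng.choice(I,2,False)]; d=b-a; L=np.hypot(*d)
            if L<.015: continue
            nrm=np.array([-d[1],d[0]])/L; inl=left&(abs((X-a)@nrm)<.0015)
            if best is None or inl.sum()>best.sum(): best=inl
        vx,vy,x0,y0=cv2.fitLine(X[best].astype(np.float32),cv2.DIST_L2,0,.01,.01).ravel()
        nrm=np.array([-vy,vx]); c=(p[:2]-[x0,y0])@nrm; nrm*=np.sign(c)
        print("  face",best.sum(),"dir",np.degrees(np.arctan2(vy,vx)).round(1)%90,"tcp inward of face mm",(abs(c)*1000).round(1),"want 28; inward dir",nrm.round(3))
        left&=~best
E
python3 bot.py; ls pics
```

```text
{'time_s': np.float64(6.35), 'joint_pos': array([-9.9400e-02,  9.7400e-02,  1.6000e+00,  3.0000e-04,  1.4434e+00,
       -2.4054e+00]), 'position': array([ 0.5796, -0.0062,  0.1897]), 'tcp_rot': array([-1.1287e+00,  2.9310e+00, -1.0000e-04]), 'wrist_force': array([ 0.5321, -0.2614, -3.0905]), 'torque': array([-0.0018,  0.0851,  0.0299]), 'opening': np.float64(0.0436), 'grasp_force': np.float64(41.8752)}
tool x,y in world [-0.742 -0.671 -0.001] [-0.671  0.742 -0.   ]
scene 425 z 0.1019 0.1067 ((570.1243896484375, -25.51395034790039), (34.77507400512695, 68.46360778808594), 64.91443634033203)
  face 183 dir 21.300003 tcp inward of face mm 28.0 want 28; inward dir [0.932 0.363]
  face 118 dir 20.5 tcp inward of face mm 28.0 want 28; inward dir [-0.35   0.937]
side 415 z 0.1005 0.1054 ((580.040283203125, -27.022998809814453), (29.664745330810547, 62.171512603759766), 80.51091003417969)
  face 232 dir 21.9 tcp inward of face mm 26.6 want 28; inward dir [-0.373  0.928]
  face 84 dir 24.599998 tcp inward of face mm 27.0 want 28; inward dir [0.909 0.417]
a.png
body.npy
bot_585.png
bot_635.png
s4.png
scene.npz
scene.png
side.npz
w1.png
w2.png
w3.png
w4.png
```

The bottle is centred over the socket to about 1 mm and its yaw matches to about 1°. I lower it.

>>> apply_moves(
  rows=[
    [0,0,0,0,0,0.025,0.4],
    [0,0,0,0,0,0.045,0.4],
    [0,0,0,0,0,0.055,0.4],
    [0,0,0,0,0,0.065,0.4],
    [0,0,0,0,0,0.073,0.4],
    [0,0,0,0,0,0.08,0.4],
    [0,0,0,0,0,0.086,0.4],
    [0,0,0,0,0,0.09,0.4],
  ],
)

```text
time_s: 7.25
position: [0.5821, -0.0062, 0.1037]
tcp_rot: [-1.127, 2.927, -0.002]
wrist_force: [-14.1, 6.1, 39.8]
opening: 0.0432
grasp_force: 46.5
```

```bash
python3 bot.py|head -2
```

```text
{'time_s': np.float64(7.25), 'joint_pos': array([-9.9600e-02,  1.7330e-01,  1.6796e+00,  1.4000e-03,  1.2838e+00,
       -2.4058e+00]), 'position': array([ 0.5821, -0.0062,  0.1037]), 'tcp_rot': array([-1.1269e+00,  2.9272e+00, -1.6000e-03]), 'wrist_force': array([-14.1241,   6.0656,  39.7928]), 'torque': array([ 1.2207,  2.6631, -0.0443]), 'opening': np.float64(0.0432), 'grasp_force': np.float64(46.4677)}
```

```bash
ls pics/bot*; cp $(ls -t pics/bot*|head -1) pics/seat.png
```

```text
pics/bot_585.png
pics/bot_635.png
pics/bot_725.png
```

View pics/seat.png

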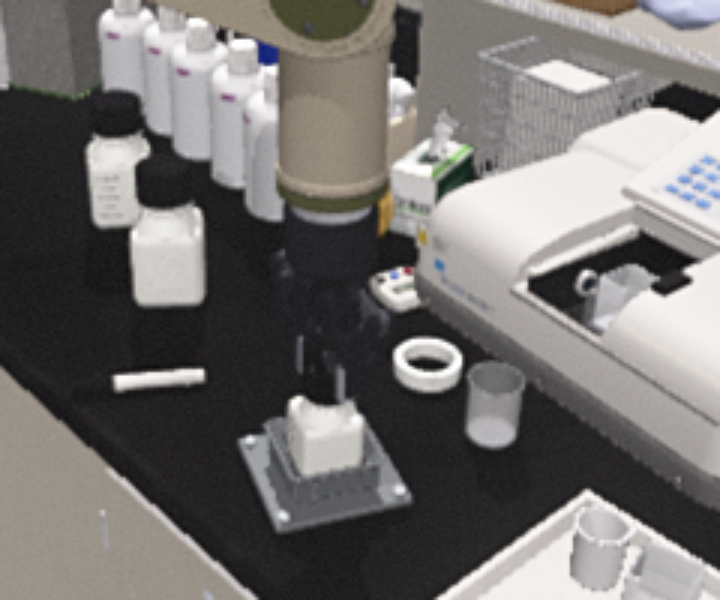

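The side view shows the bottle down inside the collar at about (325,435). The 40 N is over-pressing at the bottom, so I ease it off.

>>> apply_moves(
  rows=[
    [0,0,0,0,0,-0.002,0.4],
    [0,0,0,0,0,-0.003,0.4],
    [0,0,0,0,0,-0.003,0.4],
  ],
)

```text
time_s: 7.65
position: [0.5809, -0.0064, 0.1045]
tcp_rot: [-1.128, 2.929, -0.001]
wrist_force: [-3.5, 4.0, 10.1]
opening: 0.0438
grasp_force: 43.4
```

```bash
python3 bot.py
```

```text
{'time_s': np.float64(7.65), 'joint_pos': array([-9.9800e-02,  1.7150e-01,  1.6801e+00,  8.0000e-04,  1.2875e+00,
       -2.4058e+00]), 'position': array([ 0.5809, -0.0064,  0.1045]), 'tcp_rot': array([-1.1278e+00,  2.9293e+00, -8.0000e-04]), 'wrist_force': array([-3.5104,  3.9552, 10.1133]), 'torque': array([ 0.6112,  0.7701, -0.0538]), 'opening': np.float64(0.0438), 'grasp_force': np.float64(43.3748)}
tool x,y in world [-0.742 -0.671 -0.002] [-0.671  0.742 -0.001]
scene 345 z 0.0504 0.052 ((571.1339721679688, -21.913795471191406), (40.40822219848633, 68.08193969726562), 59.176570892333984)
  face 80 dir 26.8 tcp inward of face mm 27.8 want 28; inward dir [0.893 0.451]
  face 54 dir 28.2 tcp inward of face mm 22.5 want 28; inward dir [0.881 0.473]
side 334 z 0.0501 0.0517 ((579.00244140625, -21.894634246826172), (41.23979949951172, 65.18982696533203), 75.46678924560547)
  face 87 dir 23.0 tcp inward of face mm 25.5 want 28; inward dir [-0.39   0.921]
  face 50 dir 22.3 tcp inward of face mm 19.7 want 28; inward dir [-0.38   0.925]
```

Seated: the TCP went down 85 mm, which puts the underside at 14 mm. Now I screw clockwise, +z about the tool.

>>> apply_moves(
  rows=[
    [0,0,8,0,0,0.0001,0.4],
    [0,0,16,0,0,0.0002,0.4],
    [0,0,24,0,0,0.0003,0.4],
    [0,0,32,0,0,0.0004,0.4],
    [0,0,40,0,0,0.0004,0.4],
    [0,0,48,0,0,0.0005,0.4],
    [0,0,56,0,0,0.0006,0.4],
    [0,0,64,0,0,0.0007,0.4],
  ],
)

```text
time_s: 8.55
position: [0.581, -0.0068, 0.1038]
tcp_rot: [0.605, 3.08, 0.001]
wrist_force: [-2.7, 1.2, 8.0]
opening: 0.0435
grasp_force: 43.3
```

```bash
python3 bot.py
```

```text
{'time_s': np.float64(8.55), 'joint_pos': array([-1.0010e-01,  1.7240e-01,  1.6804e+00,  1.0000e-04,  1.2858e+00,
       -1.2831e+00]), 'position': array([ 0.581 , -0.0068,  0.1038]), 'tcp_rot': array([6.0470e-01, 3.0798e+00, 7.0000e-04]), 'wrist_force': array([-2.7454,  1.1541,  8.0455]), 'torque': array([0.2344, 0.6586, 0.0382]), 'opening': np.float64(0.0435), 'grasp_force': np.float64(43.2767)}
tool x,y in world [-0.926  0.378 -0.003] [0.378 0.926 0.001]
scene 347 z 0.0503 0.0512 ((570.901123046875, -22.452720642089844), (37.47444152832031, 68.71599578857422), 61.51439666748047)
  face 87 dir 23.900002 tcp inward of face mm 27.4 want 28; inward dir [0.914 0.405]
  face 57 dir 25.400002 tcp inward of face mm 23.8 want 28; inward dir [0.903 0.429]
side 329 z 0.0501 0.0516 ((581.389404296875, -12.932571411132812), (52.39809799194336, 46.07112121582031), 21.800844192504883)
  face 86 dir 21.3 tcp inward of face mm 25.6 want 28; inward dir [-0.364  0.932]
  face 57 dir 14.1 tcp inward of face mm 19.7 want 28; inward dir [-0.243  0.97 ]
```

>>> apply_moves(
  rows=[
    [0,0,8,0,0,0.0001,0.4],
    [0,0,16,0,0,0.0002,0.4],
    [0,0,24,0,0,0.0003,0.4],
    [0,0,32,0,0,0.0004,0.4],
    [0,0,40,0,0,0.0004,0.4],
    [0,0,48,0,0,0.0005,0.4],
    [0,0,56,0,0,0.0006,0.4],
    [0,0,64,0,0,0.0007,0.4],
  ],
)

```text
time_s: 9.45
position: [0.5805, -0.0067, 0.1029]
tcp_rot: [2.146, 2.293, 0.002]
wrist_force: [-5.8, 2.8, 9.2]
opening: 0.0437
grasp_force: 43.4
```

```bash
cat > st.py <<'E'
from h import *
T=[]
o=r.get_obs()
print(o["time_s"],"tau",o["torque"].round(3),"F",o["wrist_force"].round(1),"p",o["position"].round(4),"j6",o["joint_pos"][5].round(4),"jt6",o["joint_torque"][5].round(3),"g",o["grasp_force"].round(1))
E
python3 st.py
```

```text
Traceback (most recent call last):
  File "st.py", line 4, in <module>
    print(o["time_s"],"tau",o["torque"].round(3),"F",o["wrist_force"].round(1),"p",o["position"].round(4),"j6",o["joint_pos"][5].round(4),"jt6",o["joint_torque"][5].round(3),"g",o["grasp_force"].round(1))
                                                                                                                                                                                  ^^^^^^^^^^^^^^^^^^^^^^
AttributeError: 'float' object has no attribute 'round'
```

>>> apply_moves(
  rows=[
    [0,0,6,0,0,0.0001,0.4],
    [0,0,12,0,0,0.0001,0.4],
    [0,0,18,0,0,0.0002,0.4],
  ],
)

```text
time_s: 9.75
position: [0.5803, -0.0066, 0.1027]
tcp_rot: [2.477, 1.931, 0.002]
wrist_force: [-6.8, 2.3, 11.3]
opening: 0.0434
grasp_force: 43.5
```

```bash
python3 st.py
```

```text
Traceback (most recent call last):
  File "st.py", line 4, in <module>
    print(o["time_s"],"tau",o["torque"].round(3),"F",o["wrist_force"].round(1),"p",o["position"].round(4),"j6",o["joint_pos"][5].round(4),"jt6",o["joint_torque"][5].round(3),"g",o["grasp_force"].round(1))
                                                                                                                                                                                  ^^^^^^^^^^^^^^^^^^^^^^
AttributeError: 'float' object has no attribute 'round'
```

```bash
sed -i 's/,"g",o\["grasp_force"\].round(1)//' st.py; python3 st.py
```

```text
9.75 tau [0.498 1.334 0.048] F [-6.8  2.3 11.3] p [ 0.5803 -0.0066  0.1027] j6 0.1466 jt6 -2.121
```

>>> apply_moves(
  rows=[
    [0,0,5,0,0,0.0001,0.4],
    [0,0,10,0,0,0.0001,0.4],
    [0,0,15,0,0,0.0002,0.4],
  ],
)

```text
time_s: 10.05
position: [0.5803, -0.0065, 0.1026]
tcp_rot: [2.708, 1.592, 0.002]
wrist_force: [-7.3, 4.1, 9.8]
opening: 0.0439
grasp_force: 43.5
```

```bash
python3 st.py
```

```text
10.05 tau [0.649 1.43  0.051] F [-7.3  4.1  9.8] p [ 0.5803 -0.0065  0.1026] j6 0.4077 jt6 -1.759
```

>>> apply_moves(
  rows=[
    [0,0,5,0,0,0.0001,0.4],
    [0,0,10,0,0,0.0001,0.4],
  ],
)

```text
time_s: 10.25
position: [0.5803, -0.0063, 0.1025]
tcp_rot: [-2.837, -1.35, -0.002]
wrist_force: [-6.8, 4.5, 10.8]
opening: 0.0435
grasp_force: 43.5
```

```bash
python3 st.py
```

```text
10.25 tau [0.717 1.344 0.034] F [-6.8  4.5 10.8] p [ 0.5803 -0.0063  0.1025] j6 0.5822 jt6 -1.76
```

>>> apply_moves(
  rows=[
    [0,0,5,0,0,0.0001,0.4],
    [0,0,10,0,0,0.0001,0.4],
  ],
)

```text
time_s: 10.45
position: [0.5803, -0.0063, 0.1024]
tcp_rot: [-2.943, -1.098, -0.002]
wrist_force: [-7.2, 5.0, 10.4]
opening: 0.0438
grasp_force: 43.5
```

```bash
python3 st.py
```

```text
10.45 tau [0.828 1.334 0.039] F [-7.2  5.  10.4] p [ 0.5803 -0.0063  0.1024] j6 0.7568 jt6 -1.763
```

>>> apply_moves(
  rows=[
    [0,0,5,0,0,0.0001,0.4],
    [0,0,10,0,0,0.0001,0.4],
  ],
)

```text
time_s: 10.65
position: [0.5804, -0.0061, 0.1023]
tcp_rot: [-3.027, -0.837, -0.003]
wrist_force: [-7.2, 4.6, 10.7]
opening: 0.044
grasp_force: 43.5
```

```bash
python3 st.py
```

```text
10.65 tau [0.923 1.307 0.032] F [-7.2  4.6 10.7] p [ 0.5804 -0.0061  0.1023] j6 0.9313 jt6 -1.763
```

>>> apply_moves(
  rows=[
    [0,0,5,0,0,0.0001,0.4],
    [0,0,10,0,0,0.0001,0.4],
  ],
)

```text
time_s: 10.85
position: [0.5803, -0.0059, 0.1022]
tcp_rot: [-3.088, -0.571, -0.002]
wrist_force: [-9.2, 7.1, 10.2]
opening: 0.0439
grasp_force: 43.7
```

```bash
python3 st.py
```

```text
10.85 tau [1.289 1.642 1.021] F [-9.2  7.1 10.2] p [ 0.5803 -0.0059  0.1022] j6 1.1054 jt6 -0.796
```

The torque rises to 1.0 N m, so the cap has bottomed out. I unwind in small steps to find the zero-torque point.

>>> apply_moves(
  rows=[
    [0,0,-1,0,0,0,0.4],
    [0,0,-2,0,0,0,0.4],
  ],
)

```text
time_s: 11.05
position: [0.5803, -0.0059, 0.1023]
tcp_rot: [-3.077, -0.631, -0.002]
wrist_force: [-7.6, 4.9, 12.7]
opening: 0.0439
grasp_force: 43.6
```

```bash
python3 st.py; python3 bot.py | grep -v tool
```

```text
11.05 tau [1.014 1.398 0.156] F [-7.6  4.9 12.7] p [ 0.5803 -0.0059  0.1023] j6 1.0665 jt6 0.728
{'time_s': np.float64(11.05), 'joint_pos': array([-9.9300e-02,  1.7360e-01,  1.6819e+00,  1.4000e-03,  1.2849e+00,
        1.0665e+00]), 'position': array([ 0.5803, -0.0059,  0.1023]), 'tcp_rot': array([-3.0766e+00, -6.3100e-01, -2.3000e-03]), 'wrist_force': array([-7.6319,  4.8977, 12.7436]), 'torque': array([1.0135, 1.3977, 0.1561]), 'opening': np.float64(0.0439), 'grasp_force': np.float64(43.6471)}
scene 335 z 0.051 0.0523 ((571.6702270507812, -22.105804443359375), (37.800357818603516, 67.92389678955078), 61.968624114990234)
  face 80 dir 19.5 tcp inward of face mm 26.1 want 28; inward dir [0.943 0.334]
  face 50 dir 43.2 tcp inward of face mm 19.7 want 28; inward dir [0.729 0.684]
side 321 z 0.0503 0.0527 ((579.8606567382812, -19.7979736328125), (40.29499816894531, 63.61538314819336), 76.62702178955078)
  face 92 dir 20.4 tcp inward of face mm 26.1 want 28; inward dir [-0.348  0.937]
  face 55 dir 18.4 tcp inward of face mm 22.6 want 28; inward dir [-0.315  0.949]
```

>>> apply_moves(
  rows=[
    [0,0,-1,0,0,0,0.4],
    [0,0,-2,0,0,0,0.4],
  ],
)

```text
time_s: 11.35
position: [0.5805, -0.0062, 0.1024]
tcp_rot: [-3.066, -0.684, -0.003]
wrist_force: [-5.9, 3.3, 12.0]
opening: 0.0439
grasp_force: 43.6
```

```bash
python3 st.py
```

```text
11.35 tau [0.673 1.152 0.052] F [-5.9  3.3 12. ] p [ 0.5805 -0.0062  0.1024] j6 1.0318 jt6 0.387
```

>>> apply_moves(
  rows=[
    [0,0,-1,0,0,0,0.4],
    [0,0,-2,0,0,0,0.4],
  ],
)

```text
time_s: 11.55
position: [0.5805, -0.0064, 0.1023]
tcp_rot: [-3.054, -0.737, -0.003]
wrist_force: [-6.3, 2.6, 11.1]
opening: 0.0438
grasp_force: 43.6
```

```bash
python3 st.py
```

```text
11.55 tau [ 0.66   1.222 -0.087] F [-6.3  2.6 11.1] p [ 0.5805 -0.0064  0.1023] j6 0.997 jt6 0.296
```

The zero-torque point is at j6 ≈ 1.02. Now I back off about 89° and then check the bottle's yaw play.

>>> apply_moves(
  rows=[
    [0,0,-8,0,0,-0.0001,0.4],
    [0,0,-16,0,0,-0.0002,0.4],
    [0,0,-24,0,0,-0.0003,0.4],
    [0,0,-32,0,0,-0.0004,0.4],
    [0,0,-40,0,0,-0.0004,0.4],
    [0,0,-48,0,0,-0.0005,0.4],
    [0,0,-56,0,0,-0.0006,0.4],
    [0,0,-64,0,0,-0.0007,0.4],
  ],
)

```text
time_s: 12.35
position: [0.5805, -0.007, 0.1029]
tcp_rot: [2.193, 2.248, 0.001]
wrist_force: [-6.0, 0.3, 9.3]
opening: 0.0438
grasp_force: 43.4
```

>>> apply_moves(
  rows=[
    [0,0,-8,0,0,-0.0001,0.4],
    [0,0,-16,0,0,-0.0002,0.4],
    [0,0,-24,0,0,-0.0003,0.4],
    [0,0,-25,0,0,-0.0003,0.4],
  ],
)

```text
time_s: 12.75
position: [0.5807, -0.0071, 0.1032]
tcp_rot: [1.655, 2.668, 0.001]
wrist_force: [-5.5, 0.4, 8.8]
opening: 0.0435
grasp_force: 43.3
```

```bash
python3 st.py; python3 bot.py | grep -E "scene|side|face"; cp $(ls -t pics/bot*|head -1) pics/end.png
```

```text
12.75 tau [-0.021  1.03  -0.02 ] F [-5.5  0.4  8.8] p [ 0.5807 -0.0071  0.1032] j6 -0.5609 jt6 -1.714
scene 347 z 0.0501 0.0525 ((576.5137939453125, -12.411849975585938), (51.4578971862793, 50.07426071166992), 21.61712646484375)
  face 87 dir 24.300003 tcp inward of face mm 27.3 want 28; inward dir [0.912 0.411]
  face 52 dir 38.4 tcp inward of face mm 17.7 want 28; inward dir [0.784 0.621]
side 333 z 0.0502 0.0521 ((580.5468139648438, -20.832258224487305), (39.07868194580078, 62.944000244140625), 83.10324096679688)
  face 89 dir 21.4 tcp inward of face mm 24.9 want 28; inward dir [-0.364  0.931]
  face 48 dir 89.3 tcp inward of face mm 17.2 want 28; inward dir [0.013 1.   ]
```

View pics/end.png

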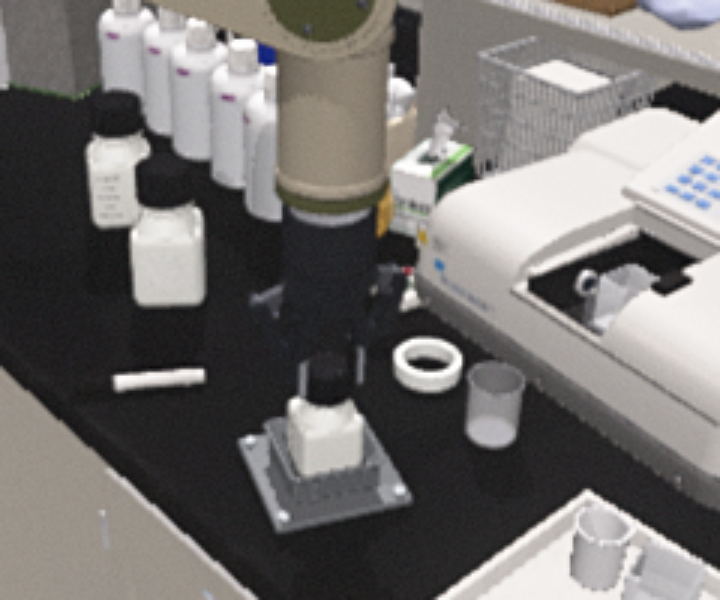

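The side view shows the cap at about (328,378) still between the fingers, the bottle down in the collar at (325,435), and the tape, beaker and marker where they were. The bottle's play took up about 3°, so I add that, settle and hand in.

>>> apply_moves(
  rows=[
    [0,0,-3,0,0,0,0.4],
    [0,0,-3,0,0,0,0.4],
    [0,0,-3,0,0,0,0.4],
  ],
)

```text
time_s: 13.15
position: [0.5807, -0.007, 0.1032]
tcp_rot: [1.591, 2.707, 0.001]
wrist_force: [-4.5, 0.9, 8.7]
opening: 0.0438
grasp_force: 43.4
```

```bash
python3 st.py; python3 -c "
from workcell import r
print(r.job_done())"
```

```text
13.15 tau [0.052 0.989 0.057] F [-4.5  0.9  8.7] p [ 0.5807 -0.007   0.1032] j6 -0.6082 jt6 -0.056
the job is handed in; nothing more can be done
None
```

I handed the job in at 13.2 s: the bottle is seated in the socket, the cap was screwed to its stop and backed off about a quarter turn (an estimated 90°, give or take 5°), the gripper still holds it, and I moved nothing else on the bench; the hand-in gave no verdict.

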